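# Lock the carton stop with its long clamp screw

### The job

Take the winged clamp screw out of its parking cup, put it upright down the tube of the carton stop and feel for where its thread starts at the bottom: without forcing it, turn it until its pins drop in. Then screw it clockwise until it is fully home, let go of it, and leave the things around undisturbed.

Things in the scene. Friction and masses are not known exactly. Their poses are not given: they have to be found in the camera images.
- screw: The steel clamp screw, 166 mm long, 0.45 kg, standing loosely upright in the parking cup. Origin: centre of its tip (lowest face); z runs up the shaft; x along the wing's 70 mm length, y across its 16 mm thickness. Shaft 22 mm diameter to 100 mm, then a 16 mm neck; nose tapered to 16 mm. Chamfered guide collar, 42 mm diameter, 58 to 75 mm above the tip.
- wing (a point): Point on the screw's axis, 150 mm above the tip, in the wing: a flat block 70 x 16 mm, 128 to 166 mm above the tip, to be grasped across its 16 mm thickness. Axes as the screw.
- pins (a point): Point on the screw's axis 9 mm above the tip, level with the three round pins that are its thread: 7 mm thick, 120 degrees apart (one along the screw's +x), reaching 21 mm from the axis. Axes as the screw.
- cup: The black parking cup fixed to the bench: an open upright tube 80 mm high, bore 45 mm, outside 60 mm, floor 5 mm thick, with two flat feet. Origin: centre of its underside on the bench. The screw stands loosely in it, its tip on the floor.
- stop: The steel carton stop, fixed on the bench: base plate 8 mm thick, 150 x 120 mm; an upright fence 75 mm high, 200 mm wide, 81 mm to the +x side of the tube; and a tall dark tube 110 mm high, outside 60 mm, bore 48 mm, with a fixed thread hidden at its bottom. Origin: on the tube's axis at bench level, z up.
- well_mouth (a point): Centre of the tube's open top, 110 mm above the bench; z up.
- lip (a point): On the tube's axis, 29 mm above the bench: top of a flat ring lip (hole 28 mm) cut by three notches 120 degrees apart, at angles that differ each time, unrelated to any yaw given. Pins on the lip: tip 23.5 mm above the bench. Press lightly (5 to 10 N) and turn, either way, at most 100 degrees: within 12 degrees of a notch's middle the pins fall in, tip down 15 mm to 8.5 mm above the bench.
- thread_end (a point): On the tube's axis, 2.5 mm above the bench: where the screw's tip is when fully home. From the notches a right-handed ramp runs clockwise (seen from above): about 75 degrees of turn lower the screw 6 mm (0.1 mm per degree after the first 10 degrees, the last few level) to a rigid end stop, where the torque rises; 1 N m is plenty. It stays by friction when let go.
- bottle: A bystander: white bottle 54 mm across, 150 mm high, standing on the bench. Origin: centre of its underside.
- tape_roll: A bystander: empty cardboard tape core, 76 mm across and 48 mm high, lying flat. Origin: centre of its underside.
- carton: A bystander: closed cardboard carton 110 x 150 x 80 mm. Origin: centre of its underside.
- wrench: A bystander: steel wrench lying flat on the bench. Origin: underside, at about its middle.
Not all that is in view belongs to the job. What is shaped like the screw but orange is not meant.

How it is judged (in metres and radians):
On the way:
1. the screw is started straight: its pins have dropped through the notches at the bottom of the tube, not yet screwed home (horizontal distance between screw and stop below 0.006 m and z of screw in the frame of stop between 0.005 and 0.0125 m and angle between screw's own z axis and vertical below 0.12 rad), for 0.05 s.
At the end, for the whole second after the job is handed in: The screw stands in the stop's tube, its tip less than 4.5 mm above the bench (at most 2 mm short of fully home) and within 6 mm of the tube's axis, tilted less than 0.12 rad, at rest and released (horizontal distance between screw and stop below 0.006 m and z of screw in the frame of stop below 0.0045 m and angle between screw's own z axis and vertical below 0.12 rad and linear speed of screw below 0.02 m/s and contact force between screw and the fingers below 0.1 N); the robot touches nothing.
It fails at once if the screw is forced: its pins or shaft press on the stop or its thread with more than 150 N in all (contact force between screw and stop above 150 N).
It fails at once if a bystander is pushed more than 30 mm (distance of any of bottle, tape_roll, carton, wrench from where it was at the start of the episode above 0.03 m).
It fails at once if the bottle is knocked over (angle between bottle's own z axis and vertical above 0.5 rad).
It also fails if it takes over 54 s, if anything falls off the work surface, if the arm or the gripper's body presses on something with over 40 N, if the wrist force passes 120 N, or if a joint passes its speed limit or range.

### The arm

A 6-joint arm with a two-finger parallel gripper is mounted at the origin on the work surface. World frame = base frame: x ahead of the robot, y to its left, z up, the work surface at z = 0. Lengths are in mm, angles in rad, forces in N, time in s.
With the tool pointing down it reaches from about 275 to 1000 mm from the base axis. Payload 8.4 kg.
Tool frame: the origin (TCP) lies at the very end of the fingers, on their centre line; the grasp point (between the pads) lies 19 mm behind it (r.tcp_to_grasp is the distance from the TCP to the grasp point, in mm); z points along the fingers, y is the line along which they close (so a half turn about z gives the same grasp; the last joint's range is limited). The gripper opens to 85 mm and grips with 20 to 120 N. Pads are 22 mm wide; open, the fingers measure 114 mm over their backs; the gripper's body (76 mm by 85 mm) begins 54 mm behind the grasp point. The pads swing forward as they close: fully open they stand 13 mm farther back than shut.
Start: joints at [1.128, 0.353, 1.633, -0, 1.155, -0.002], TCP at [266.663, 565.26, 231.281] pointing down, gripper open.
Joint ranges: [-2.63, 2.63], [-0.92, 2.1], [0.06, 2.66], [-1.3, 4.44], [0, 2.69], [-3.02, 3.02]. Speed limits (rad/s): [2.22, 2.22, 2.79, 3.14, 3.14, 3.14].

### API

Orientations are given as [roll, pitch, yaw] about the fixed x, y, z axes, in that order (R = Rz(yaw) Ry(pitch) Rx(roll)).
In Python, from rig import r gives the robot as it stands. The module is installed in compiled form; this text tells all that it offers.
- The arm moves only by the tool play_rows, never from a script. Its argument "rows" is a list of rows, each an object with "dp": the shift along the tool's x, y, z in units of 40 mm (1.0 is 40 mm), a list of three; "turn": the turn, a rotation vector about the tool's x, y, z in units of 6 degrees (1.0 is 6 degrees), a list of three; "fingers": the closure, from 0 (fully open) to 1 (shut). In form: [{"dp": [tx, ty, tz], "turn": [wx, wy, wz], "fingers": fingers}, ...]. A call has 1 to 5 rows; each row shifts and turns the commanded pose from where the row before left it, along the tool's axes as they then stand; what a row does not reach is not made up. A row lasts 1/12 s, in which the tool goes at most 41.7 mm and 7.16 degrees, less where a joint would pass 70% of its speed; a pose out of reach is approached as far as the arm can. A call is refused whole if a number of a shift passes 1 or a number of a turn 1, either way. A call with a gripper value outside its range is refused whole. The fingers move at their own pace and stop on an object; "force" is the grip in N (left out, the last holds). Time passes only in rows, so rows that do not move let the fingers close. It gives the time, the measured TCP pose, the force, the opening and the grip force at its end, in the units of the state.
- r.sense(): the state, without advancing time (a new reading comes with each control period).
- r.grab_frame(name): name is "scene" or "top" or "wrist"; returns a dict with "pixels" (420x560x3 uint8, red, green, blue), "fx", "fy", "cx", "cy" (pixels), "pose" (4x4, takes a point from camera to world coordinates). Camera axes: x right, y down, z forward; pixel columns grow to the right and rows downward; lengths in mm; the calibration is good to about 2 mm. The wrist camera is an equidistant fisheye: a pixel r from the principal point sees the ray r / f radians off the axis. A picture is of the moment at which its call begins. There is no depth.
- r.sign_off(): hands the job in; it is judged then, once.
The state is a dict: "clock": time; "qpos": joint angles; "qvel": joint speeds; "joint_efforts": joint torques, N m; "eef_pos": TCP position; "tcp_rot": TCP orientation; "contact_force": force on the tool from outside, world axes, zero at the start; "wrist_torque": the same for the moment, N m; "opening": opening from 0.0 (shut) to 1.0 (fully open); "grasp_force": force on a finger pad.
Only numpy, scipy, OpenCV 4.12 (cv2) and the standard library are available. Lean on these libraries where they do the work, as an engineer would, in place of code of your own. Each camera call takes 0.05 s, during which the arm holds its last target. There are 200 camera calls.

## Working session

There is one attempt and no reset: what is moved stays moved. The work goes in short steps, Python scripts to look and compute and a tool call to move; the robot and the scene stay as the last step left them, time stands still between calls to the robot, and variables do not carry over. Pictures are saved under pics/ and viewed, at most 10 in all, crops included, and the job is handed in when it is done.

Besides the shell and the picture viewer there is one more tool, called by a JSON object that holds its "name" and its "arguments", one argument or row to a line. play_rows: Moves the arm, as the interface text tells. Its arguments: {"type":"object","properties":{"rows":{"type":"array"},"force":{"type":"number"}},"required":["rows"]}

```bash
mkdir -p pics
python3 - <<'E'
from rig import r
import cv2,numpy as np
for n in ("scene","top"):
    f=r.grab_frame(n); cv2.imwrite(f"pics/{n}.png",cv2.cvtColor(f["pixels"],cv2.COLOR_RGB2BGR))
    print(n,f["fx"],f["fy"],f["cx"],f["cy"],np.round(f["pose"],3).tolist())
s=r.sense(); print(s)
E
```

```text
scene 468.17288968357076 468.17288968357076 273.3908542432301 212.1435679863031 [[-0.715, 0.556, -0.424, 1106.928], [0.699, 0.558, -0.447, 549.564], [-0.012, -0.616, -0.788, 1119.993], [0.0, 0.0, 0.0, 1.0]]
top 441.2192482610877 441.2192482610877 272.1641855636963 200.04549122672287 [[-0.004, -0.997, 0.075, 493.062], [-1.0, 0.005, 0.016, -20.935], [-0.016, -0.075, -0.997, 1191.333], [0.0, 0.0, 0.0, 1.0]]
{'clock': 0.1, 'qpos': array([ 1.12760939e+00,  3.53573365e-01,  1.63402327e+00, -3.56357205e-05,
        1.15514119e+00, -2.41088489e-03]), 'qvel': array([-0.00184607, -0.00138346,  0.00016064,  0.00130583, -0.00017186,
       -0.00163681]), 'joint_efforts': array([ 8.29897199e-04, -6.06355333e+01, -3.42824042e+01,  6.56297971e-05,
        3.85065592e-03,  1.18421190e-05]), 'eef_pos': array([266.50198838, 564.90736583, 230.65579688]), 'tcp_rot': array([-3.14044741e+00,  2.98239539e-05,  2.70083103e+00]), 'contact_force': array([ 0.39599018,  0.7135525 , -1.27792722]), 'wrist_torque': array([-0.01808011, -0.00340712,  0.01538566]), 'grasp_force': 0.0, 'opening': 0.9952284441678813}
```

View pics/scene.png

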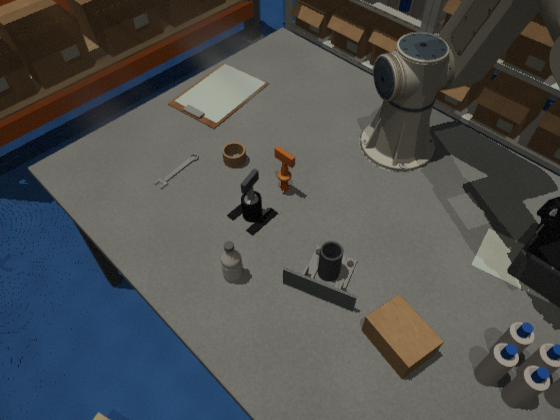

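View pics/top.png

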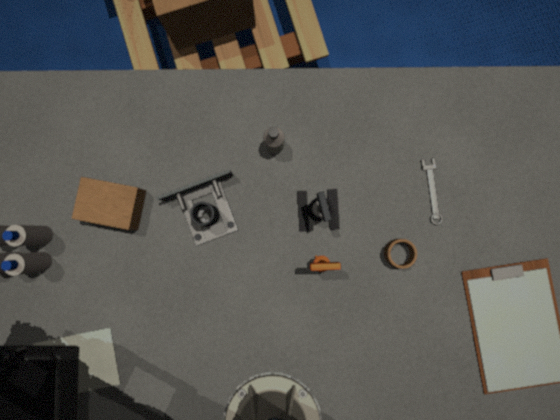

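The scene view shows the cup with the screw near (251,200) and the stop's tube near (330,255). In the top view the cup is near (318,210) and the tube near (205,214), with the orange decoy at (323,266) and the bottle at (273,142). I'll enlarge both regions.

Run:
```python
import cv2,numpy as np
t=cv2.imread("pics/top.png"); s=cv2.imread("pics/scene.png")
def crop(im,u,v,w,h): return cv2.convertScaleAbs(cv2.resize(im[v:v+h,u:u+w],(400,300),interpolation=cv2.INTER_CUBIC),alpha=1.6)
c=np.vstack([np.hstack([crop(t,280,177,80,60),crop(t,160,170,80,60)]),np.hstack([crop(s,215,165,80,60),crop(s,290,225,80,60)])])
cv2.imwrite("pics/crops.png",c)
```

```text
(no output)
```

View pics/crops.png

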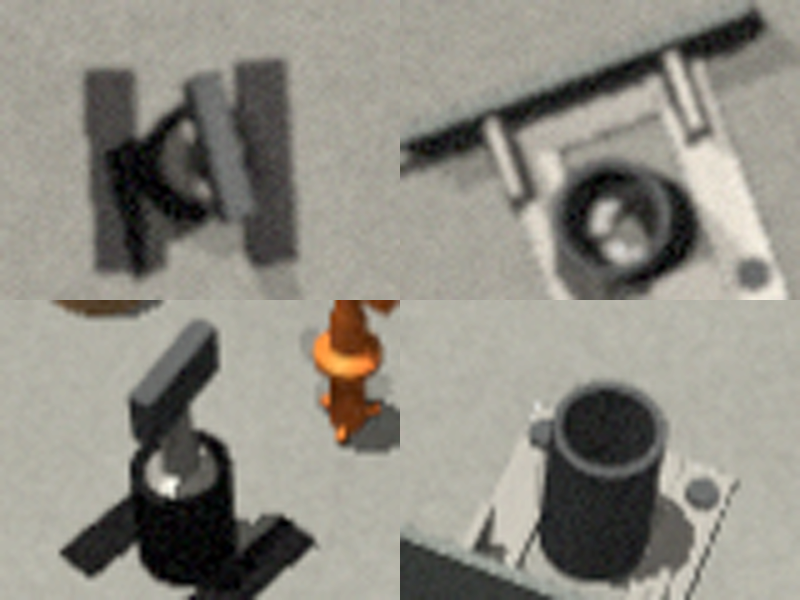

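Crops: the wing's top is centred at top pixel (324.2,205.8) and scene pixel (249.8,178.6). The tube mouth is at top (202.6,214.4) and scene (331.8,251.2), and the cup rim at scene (251.6,200.6).

```bash
cat > h.py <<'E'
from rig import r
import cv2,numpy as np
def at_z(f,u,v,z):
    T=np.array(f["pose"]); d=T[:3,:3]@[(u-f["cx"])/f["fx"],(v-f["cy"])/f["fy"],1]
    return T[:3,3]+d*(z-T[2,3])/d[2]
def project_wrist(f,p):
    T=np.array(f["pose"]); q=T[:3,:3].T@(np.array(p)-T[:3,3]); rho=np.hypot(q[0],q[1]); th=np.arctan2(rho,q[2])
    return f["cx"]+f["fx"]*th*q[0]/rho, f["cy"]+f["fy"]*th*q[1]/rho
def wrist_at_z(f,u,v,z):
    T=np.array(f["pose"]); a=np.array([(u-f["cx"])/f["fx"],(v-f["cy"])/f["fy"]]); th=np.linalg.norm(a)
    d=T[:3,:3]@np.r_[a/th*np.sin(th),np.cos(th)]
    return T[:3,3]+d*(z-T[2,3])/d[2]
E
python3 - <<'E'
from h import *
t=r.grab_frame("top"); s=r.grab_frame("scene")
P=lambda f,*a:print(np.round(at_z(f,*a),1))
print("wing");P(t,324.2,205.8,171);P(s,249.8,178.6,171)
a=at_z(t,280+201/5,177+71/5,171);b=at_z(t,280+240/5,177+216/5,171);print(np.linalg.norm(a-b),np.arctan2(*(b-a)[[1,0]]))
a=at_z(s,215+139/5,165+108.5/5,171);b=at_z(s,215+208.5/5,165+27.5/5,171);print(np.linalg.norm(a-b),np.arctan2(*(b-a)[[1,0]]))
print("tube");P(t,202.6,214.4,110);P(s,331.8,251.2,110)
print("cup");P(s,251.6,200.6,80);P(t,316,209,80)
E
```

```text
wing
[ 555.7 -125.1  171. ]
[ 561.1 -117.2  171. ]
69.43037278549515 -2.8923283160451745
69.17901764052654 -2.8942645555723066
tube
[539.9 167.4 110. ]
[546.7 173.4 110. ]
cup
[ 562.7 -114.8   80. ]
[ 553.4 -113.6   80. ]
```

{"name": "play_rows", "arguments": {
  "rows": [
    {"dp": [0,0,0],"turn": [0,0,-1],"fingers": 0},
    {"dp": [0,0,0],"turn": [0,0,-1],"fingers": 0},
    {"dp": [0,0,0],"turn": [0,0,-1],"fingers": 0},
    {"dp": [0,0,0],"turn": [0,0,-1],"fingers": 0},
    {"dp": [0,0,0],"turn": [0,0,-1],"fingers": 0}
  ]
}}

```text
clock: 0.62
eef_pos: [266.6, 565.1, 231.1]
tcp_rot: [-3.141, -0.0, -3.054]
contact_force: [-0.8, 0.7, 0.3]
opening: 1.004
grasp_force: 0.0
```

{"name": "play_rows", "arguments": {
  "rows": [
    {"dp": [0,0,0],"turn": [0,0,-1],"fingers": 0},
    {"dp": [0,0,0],"turn": [0,0,-0.58],"fingers": 0},
    {"dp": [-0.15,-0.97,-0.04],"turn": [0,0,0],"fingers": 0},
    {"dp": [-0.15,-0.97,-0.04],"turn": [0,0,0],"fingers": 0},
    {"dp": [-0.15,-0.97,-0.04],"turn": [0,0,0],"fingers": 0}
  ]
}}

```text
clock: 1.03
eef_pos: [312.6, 455.6, 235.6]
tcp_rot: [-3.141, -0.0, -2.892]
contact_force: [0.7, -0.6, 0.6]
opening: 0.998
grasp_force: 0.0
```

{"name": "play_rows", "arguments": {
  "rows": [
    {"dp": [-0.15,-0.97,-0.04],"turn": [0,0,0],"fingers": 0},
    {"dp": [-0.15,-0.97,-0.04],"turn": [0,0,0],"fingers": 0},
    {"dp": [-0.15,-0.97,-0.04],"turn": [0,0,0],"fingers": 0},
    {"dp": [-0.15,-0.97,-0.04],"turn": [0,0,0],"fingers": 0},
    {"dp": [-0.15,-0.97,-0.04],"turn": [0,0,0],"fingers": 0}
  ]
}}

```text
clock: 1.45
eef_pos: [389.7, 274.4, 244.2]
tcp_rot: [-3.142, 0.0, -2.893]
contact_force: [1.1, 0.5, -0.7]
opening: 1.0
grasp_force: 0.0
```

{"name": "play_rows", "arguments": {
  "rows": [
    {"dp": [-0.15,-0.97,-0.04],"turn": [0,0,0],"fingers": 0},
    {"dp": [-0.15,-0.97,-0.04],"turn": [0,0,0],"fingers": 0},
    {"dp": [-0.15,-0.97,-0.04],"turn": [0,0,0],"fingers": 0},
    {"dp": [-0.15,-0.97,-0.04],"turn": [0,0,0],"fingers": 0},
    {"dp": [-0.15,-0.97,-0.04],"turn": [0,0,0],"fingers": 0}
  ]
}}

```text
clock: 1.87
eef_pos: [466.5, 93.6, 252.3]
tcp_rot: [3.142, 0.0, -2.893]
contact_force: [0.7, 0.2, 1.0]
opening: 1.006
grasp_force: 0.0
```

{"name": "play_rows", "arguments": {
  "rows": [
    {"dp": [-0.15,-0.97,-0.04],"turn": [0,0,0],"fingers": 0},
    {"dp": [-0.15,-0.97,-0.04],"turn": [0,0,0],"fingers": 0},
    {"dp": [-0.15,-0.97,-0.04],"turn": [0,0,0],"fingers": 0},
    {"dp": [-0.15,-0.97,0],"turn": [0,0,0],"fingers": 0},
    {"dp": [0,0,0],"turn": [0,0,0],"fingers": 0}
  ]
}}

```text
clock: 2.28
eef_pos: [529.9, -54.6, 257.1]
tcp_rot: [-3.139, 0.001, -2.897]
contact_force: [-0.1, 0.6, 0.8]
opening: 1.003
grasp_force: 0.0
```

Run:
```python
from h import *
f=r.grab_frame("wrist"); cv2.imwrite("pics/w1.png",cv2.cvtColor(f["pixels"],cv2.COLOR_RGB2BGR))
print(f["fx"],f["cx"],f["cy"],np.round(f["pose"],3).tolist(),r.sense()["eef_pos"])
for p in [(558,-121,171),(543,170,110)]: print(project_wrist(f,p))
```

```text
325.19226210127806 276.4640800868303 208.33761881836605 [[-0.243, 0.935, 0.258, 464.896], [0.97, 0.235, 0.061, -69.988], [-0.004, 0.265, -0.964, 399.72], [0.0, 0.0, 0.0, 1.0]] [528.54336596 -52.04077144 256.74018648]
(np.float64(183.1601192551808), np.float64(227.25749106135365))
(np.float64(470.18571711215986), np.float64(255.9399914200604))
```

View pics/w1.png

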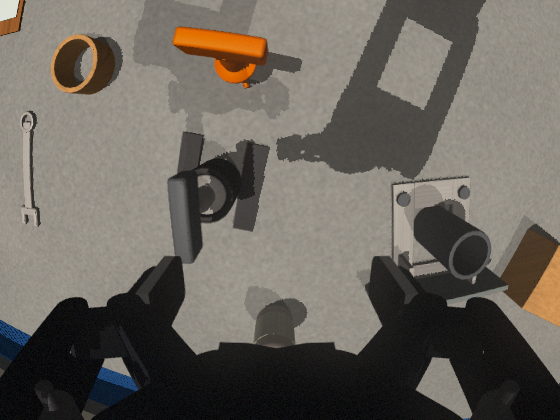

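The wrist view shows the wing around (184,219) and the tube mouth around (469,254), both within a few pixels of prediction. I'll enlarge them.

Run:
```python
import cv2,numpy as np
t=cv2.imread("pics/w1.png")
def crop(u,v): return cv2.convertScaleAbs(cv2.resize(t[v:v+120,u:u+80],(400,600),interpolation=cv2.INTER_CUBIC),alpha=1.8)
cv2.imwrite("pics/w1c.png",np.hstack([crop(150,160),crop(425,195)]))
```

```text
(no output)
```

View pics/w1c.png

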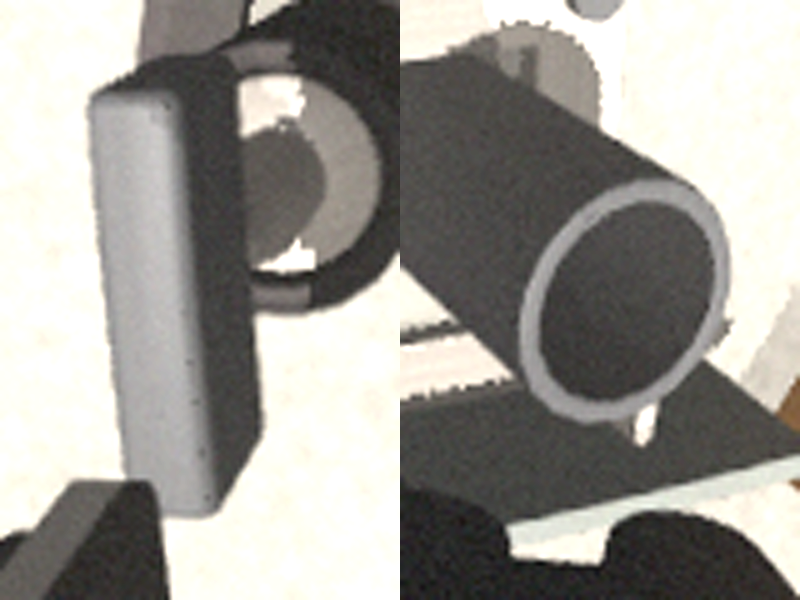

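Run:
```python
from h import *
f=r.grab_frame("wrist")
a=wrist_at_z(f,177.2,178.8,171);b=wrist_at_z(f,184.2,262.6,171)
print((a+b)/2,np.linalg.norm(a-b),np.arctan2(*(b-a)[[1,0]]),wrist_at_z(f,180.6,220.6,171))
pts=[(519,310),(625,178+2),(730,260),(610,424),(560,230),(540,390),(690,370)]
w=np.array([wrist_at_z(f,425+(u-400)/5,195+v/5,110)[:2] for u,v in pts])
from scipy.optimize import least_squares
print(least_squares(lambda c:np.hypot(*(w-c[:2]).T)-c[2],[540,170,30]).x)
s=r.sense();print(s["eef_pos"],s["tcp_rot"])
```

```text
[ 552.89401941 -121.07113248  171.        ] 67.15992752317365 0.2415185192246865 [ 551.43173959 -121.06469879  171.        ]
[540.84057077 173.37241133  29.47703617]
[527.63208007 -50.32802913 256.50913062] [ 3.14115094e+00 -6.66210621e-04 -2.89636763e+00]
```

{"name": "play_rows", "arguments": {
  "rows": [
    {"dp": [-0.095,-0.94,0],"turn": [0,0,0],"fingers": 0},
    {"dp": [-0.095,-0.93,0],"turn": [0,0,0],"fingers": 0},
    {"dp": [0,0,0],"turn": [0,0,0],"fingers": 0},
    {"dp": [0,0,0],"turn": [0,0,0],"fingers": 0}
  ]
}}

```text
clock: 2.72
eef_pos: [553.2, -119.6, 256.6]
tcp_rot: [3.141, -0.001, -2.894]
contact_force: [0.3, 1.5, 0.2]
opening: 1.0
grasp_force: 0.0
```

Run:
```python
from h import *
f=r.grab_frame("wrist"); s=r.sense(); p=f["pixels"]
print(s["eef_pos"],s["tcp_rot"],project_wrist(f,(553.5,-121,171)))
cv2.imwrite("pics/w2.png",cv2.convertScaleAbs(cv2.resize(cv2.cvtColor(p[140:320,160:400],cv2.COLOR_RGB2BGR),(800,600),interpolation=cv2.INTER_CUBIC),alpha=1.6))
```

```text
[ 552.84601667 -118.70887036  256.52259865] [ 3.14052780e+00 -8.26377219e-04 -2.89351767e+00] (np.float64(274.0572027860049), np.float64(213.89266365763135))
```

View pics/w2.png

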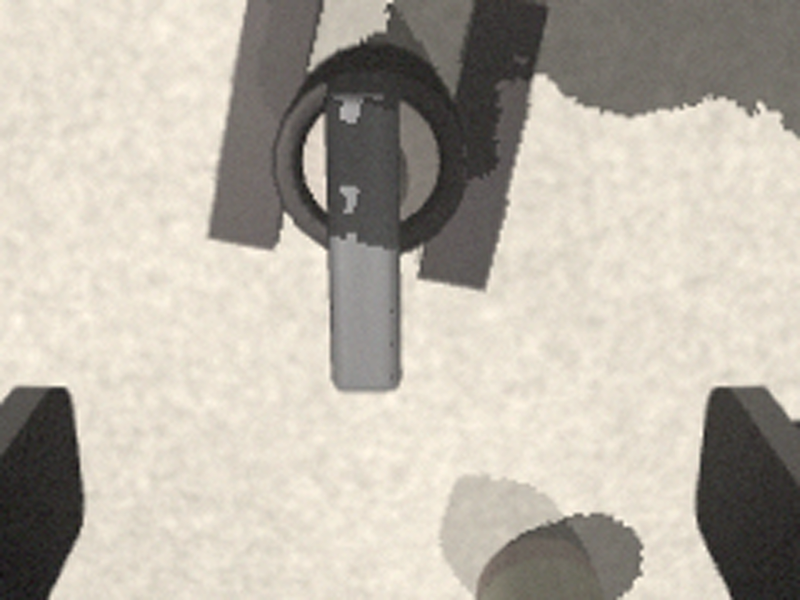

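Run:
```python
from h import *
f=r.grab_frame("wrist"); s=r.sense()
g=lambda x,y:wrist_at_z(f,160+x*.3,140+y*.3,171)
a=g(364,93);b=g(366,390);m=(a+b)/2
print(m,np.linalg.norm(a-b),np.arctan2(*(b-a)[[1,0]]),s["eef_pos"],s["tcp_rot"])
y=s["tcp_rot"][2];d=(m-s["eef_pos"])[:2]
print("tool dx dy units",d@[np.cos(y),np.sin(y)]/40,d@[np.sin(y),-np.cos(y)]/40)
f1=np.array([80,470]);
```

```text
[ 554.09447379 -123.2651777   171.        ] 68.20962319462815 0.24955998368061236 [ 552.68604589 -118.29498231  256.60359224] [ 3.14057129e+00 -8.13881068e-04 -2.89276166e+00]
tool dx dy units -0.0035258520735079956 -0.12909933387194678
```

{"name": "play_rows", "arguments": {
  "rows": [
    {"dp": [0,-0.13,0.5],"turn": [0,0,0],"fingers": 0},
    {"dp": [0,0,0.8],"turn": [0,0,0],"fingers": 0},
    {"dp": [0,0,0.8],"turn": [0,0,0],"fingers": 0},
    {"dp": [0,0,0.6],"turn": [0,0,0],"fingers": 0},
    {"dp": [0,0,0.3],"turn": [0,0,0],"fingers": 0}
  ]
}}

```text
clock: 3.23
eef_pos: [552.4, -122.6, 134.1]
tcp_rot: [3.139, -0.004, -2.892]
contact_force: [0.2, 0.2, -0.1]
opening: 0.996
grasp_force: 0.0
```

{"name": "play_rows", "arguments": {
  "rows": [
    {"dp": [0,0,0],"turn": [0,0,0],"fingers": 0.5},
    {"dp": [0,0,0],"turn": [0,0,0],"fingers": 0.7},
    {"dp": [0,0,0],"turn": [0,0,0],"fingers": 0.8},
    {"dp": [0,0,0],"turn": [0,0,0],"fingers": 1},
    {"dp": [0,0,0],"turn": [0,0,0],"fingers": 1}
  ],
  "force": 60
}}

```text
clock: 3.65
eef_pos: [555.5, -124.8, 138.4]
tcp_rot: [-3.14, 0.002, -2.893]
contact_force: [-0.4, -0.5, -0.3]
opening: 0.299
grasp_force: 0.0
```

{"name": "play_rows", "arguments": {
  "rows": [
    {"dp": [0,0,0],"turn": [0,0,0],"fingers": 1},
    {"dp": [0,0,0],"turn": [0,0,0],"fingers": 1},
    {"dp": [0,0,0],"turn": [0,0,0],"fingers": 1},
    {"dp": [0,0,0],"turn": [0,0,0],"fingers": 1}
  ]
}}

```text
clock: 3.98
eef_pos: [555.5, -125.0, 138.2]
tcp_rot: [-3.141, 0.002, -2.894]
contact_force: [-0.3, -0.6, 6.1]
opening: 0.179
grasp_force: 58.7
```

{"name": "play_rows", "arguments": {
  "rows": [
    {"dp": [0,0,-0.3],"turn": [0,0,0],"fingers": 1},
    {"dp": [0,0,-0.7],"turn": [0,0,0],"fingers": 1},
    {"dp": [0,0,-0.8],"turn": [0,0,0],"fingers": 1},
    {"dp": [0,0,-0.8],"turn": [0,0,0],"fingers": 1},
    {"dp": [0,0,-0.6],"turn": [0,0,0],"fingers": 1}
  ]
}}

```text
clock: 4.4
eef_pos: [554.6, -124.8, 267.9]
tcp_rot: [-3.141, 0.001, -2.894]
contact_force: [1.0, 0.1, -4.3]
opening: 0.179
grasp_force: 60.0
```

{"name": "play_rows", "arguments": {
  "rows": [
    {"dp": [0,0,0],"turn": [0,0,0],"fingers": 1},
    {"dp": [0,0,0],"turn": [0,0,0],"fingers": 1}
  ]
}}

```text
clock: 4.57
eef_pos: [554.9, -124.8, 266.1]
tcp_rot: [-3.141, 0.002, -2.893]
contact_force: [0.8, 0.3, -5.2]
opening: 0.18
grasp_force: 59.9
```

Run:
```python
from h import *
s=r.sense(); print(s["eef_pos"],s["tcp_rot"],s["contact_force"],s["wrist_torque"],s["grasp_force"],s["opening"],s["qpos"])
y=s["tcp_rot"][2];d=np.array([541.2,172.0])-s["eef_pos"][:2]
print("units",d@[np.cos(y),np.sin(y)]/40,d@[np.sin(y),-np.cos(y)]/40)
```

```text
[ 554.88294016 -124.8496336   266.07694731] [-3.14056647e+00  2.00717107e-03 -2.89348920e+00] [ 0.77627309  0.2874966  -5.22947127] [-0.07311536  0.03176212  0.02124478] 59.945454597473145 0.18037382706697344 [-2.23952690e-01  2.32408565e-01  1.71925088e+00 -1.36122111e-06
  1.18767893e+00 -2.04285094e+00]
units -1.4908047438744298 7.278003236033207
```

{"name": "play_rows", "arguments": {
  "rows": [
    {"dp": [-0.1,0.5,0],"turn": [0,0,0],"fingers": 1},
    {"dp": [-0.2,0.97,0],"turn": [0,0,0],"fingers": 1},
    {"dp": [-0.2,0.97,0],"turn": [0,0,0],"fingers": 1},
    {"dp": [-0.2,0.97,0],"turn": [0,0,0],"fingers": 1},
    {"dp": [-0.2,0.97,0],"turn": [0,0,0],"fingers": 1}
  ]
}}

```text
clock: 4.98
eef_pos: [544.5, 55.2, 262.5]
tcp_rot: [3.141, -0.004, -2.894]
contact_force: [1.6, 0.5, -5.7]
opening: 0.177
grasp_force: 60.2
```

{"name": "play_rows", "arguments": {
  "rows": [
    {"dp": [-0.2,0.97,0],"turn": [0,0,0],"fingers": 1},
    {"dp": [-0.2,0.97,0],"turn": [0,0,0],"fingers": 1},
    {"dp": [-0.19,0.96,0],"turn": [0,0,0],"fingers": 1},
    {"dp": [0,0,0],"turn": [0,0,0],"fingers": 1},
    {"dp": [0,0,0],"turn": [0,0,0],"fingers": 1}
  ]
}}

```text
clock: 5.4
eef_pos: [539.1, 173.9, 262.4]
tcp_rot: [-3.141, -0.004, -2.89]
contact_force: [0.3, -0.9, -5.4]
opening: 0.174
grasp_force: 61.3
```

Run:
```python
from h import *
f=r.grab_frame("wrist"); g=r.grab_frame("scene"); s=r.sense()
print(s["eef_pos"],s["tcp_rot"],s["contact_force"],s["grasp_force"])
c=lambda p:cv2.convertScaleAbs(cv2.resize(cv2.cvtColor(np.ascontiguousarray(p),cv2.COLOR_RGB2BGR),(400,600),interpolation=cv2.INTER_CUBIC),alpha=1.6)
u,v=map(int,project_wrist(f,(541,172,110))); print(u,v,project_wrist(f,(541,172,110)))
cv2.imwrite("pics/w3.png",np.hstack([c(f["pixels"][110:290,216:336]),c(g["pixels"][165:285,290:370])]))
```

```text
[539.65568106 171.65319502 262.96855587] [-3.14090328 -0.00360733 -2.8926242 ] [-0.63754471 -0.79917705 -5.66808095] 61.30944013595581
273 195 (np.float64(273.713747889031), np.float64(195.93015701452654))
```

View pics/w3.png

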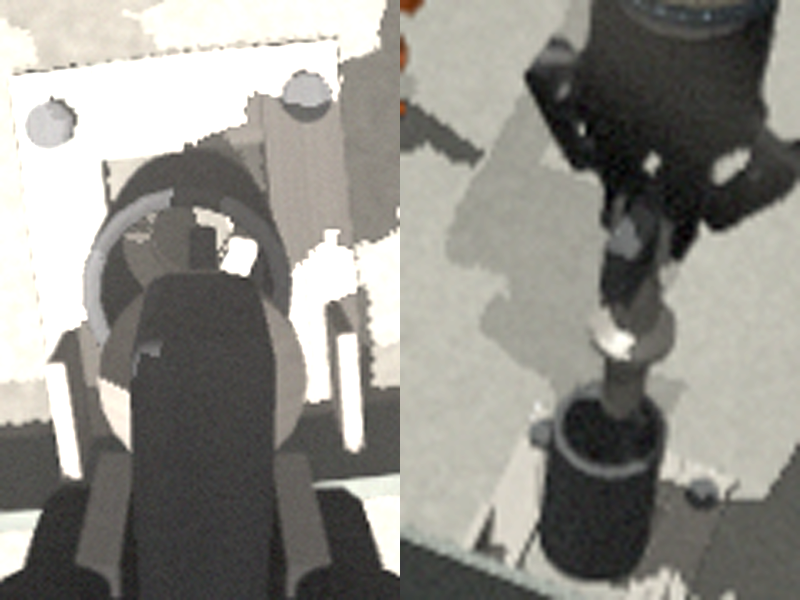

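Run:
```python
from h import *
from scipy.optimize import least_squares
f=r.grab_frame("wrist"); g=r.grab_frame("scene"); s=r.sense()
W=lambda x,y,z:wrist_at_z(f,216+x*.3,110+y*.3,z)[:2]
def fit(pts,z,R):
    w=np.array([W(x,y,z) for x,y in pts]); q=least_squares(lambda c:np.hypot(*(w-c).T)-R,s["eef_pos"][:2]); return q.x,np.round(q.fun,1)
m,e=fit([(172,188),(130,205),(100,245),(85,290),(92,335),(235,200),(262,225),(280,265),(290,300)],110,30); print("mouth",m,e)
zt=5+s["eef_pos"][2]-138.2; print("tip z",zt)
c,e=fit([(98,360),(105,400),(118,430),(305,360),(300,400),(290,425),(130,300),(283,305)],zt+75,20.5); print("collar",c,e,s["eef_pos"])
y=s["tcp_rot"][2]
for p in (c,s["eef_pos"][:2]):
    d=m-p;print("units",d@[np.cos(y),np.sin(y)]/40,d@[np.sin(y),-np.cos(y)]/40)
T=np.linalg.inv(np.array(g["pose"]))
for z in (0,75,150):
    q=(T@np.r_[s["eef_pos"][:2],zt+z,1]); u=g["cx"]+g["fx"]*q[0]/q[2]; v=g["cy"]+g["fy"]*q[1]/q[2]; print("crop px",400+(u-290)*5,(v-165)*5)
```

```text
mouth [545.17347097 168.88550468] [ 1.1  0.4 -1.7 -1.4 -0.9  0.6 -0.7 -2.3 -0.9]
tip z 130.6140748182857
collar [536.55224969 171.3355786 ] [-0.1 -0.6 -0.1 -0.5 -0.6 -0.1 -0.5 -0. ] [540.35254632 170.98184602 263.81407482]
units -0.19399201924604678 -0.11212624790781271
units -0.10403627591389877 -0.08030522517248775
crop px 617.2550461778246 398.4207463465451
crop px 631.0446440265753 311.24833410217786
crop px 646.3565712279822 214.4523546329347
```

{"name": "play_rows", "arguments": {
  "rows": [
    {"dp": [-0.07,-0.08,0.25],"turn": [0,0,0],"fingers": 1},
    {"dp": [0,0,0],"turn": [0,0,0],"fingers": 1},
    {"dp": [0,0,0],"turn": [0,0,0],"fingers": 1},
    {"dp": [0,0,0],"turn": [0,0,0],"fingers": 1}
  ]
}}

```text
clock: 5.93
eef_pos: [544.4, 169.1, 254.6]
tcp_rot: [-3.142, -0.001, -2.894]
contact_force: [0.9, 0.2, -4.6]
opening: 0.18
grasp_force: 61.3
```

Run:
```python
from h import *
f=r.grab_frame("wrist"); g=r.grab_frame("scene"); s=r.sense()
print(s["eef_pos"],s["tcp_rot"],s["contact_force"],s["grasp_force"])
c=lambda p:cv2.convertScaleAbs(cv2.resize(cv2.cvtColor(np.ascontiguousarray(p),cv2.COLOR_RGB2BGR),(400,600),interpolation=cv2.INTER_CUBIC),alpha=2)
cv2.imwrite("pics/w4.png",np.hstack([c(f["pixels"][140:260,236:316]),c(g["pixels"][215:275,312:352])]))
```

```text
[544.48225387 169.48842838 254.98678978] [ 3.14153991e+00  1.30227447e-04 -2.89392585e+00] [ 0.27384834 -0.04136953 -4.90768815] 61.26375675201416
```

View pics/w4.png

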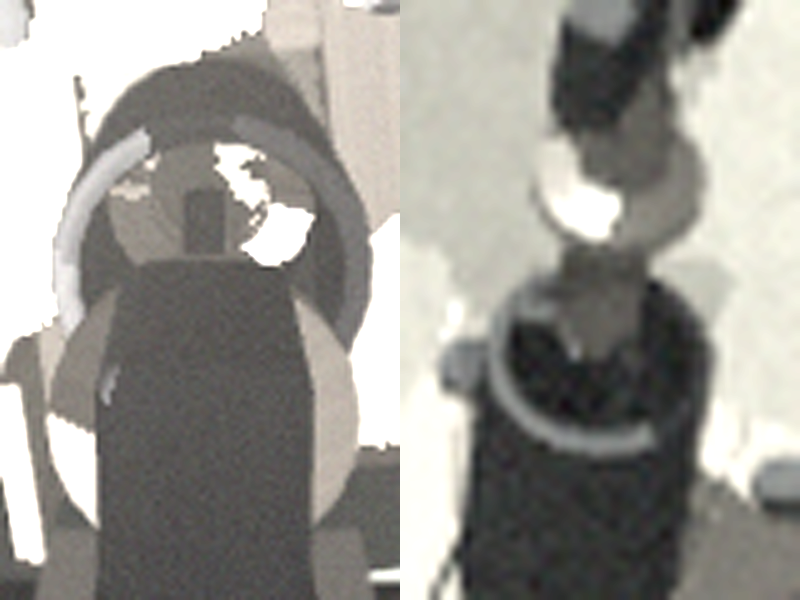

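Run:
```python
from h import *
from scipy.optimize import least_squares
f=r.grab_frame("wrist"); s=r.sense()
W=lambda x,y,z:wrist_at_z(f,236+x*.2-.4,140+y*.2-.4,z)[:2]
def fit(pts,z,R):
    w=np.array([W(x,y,z) for x,y in pts]); q=least_squares(lambda c:np.hypot(*(w-c[:2]).T)-R,s["eef_pos"][:2]); return q.x,np.round(q.fun,1)
out=[(150,128),(100,170),(65,230),(53,270),(235,118),(300,155),(350,220),(370,270),(352,348)]
m,e=fit(out,110,30); print("mouth",m,e)
zt=5+s["eef_pos"][2]-138.2
for z in (zt+75,zt+66):
  c,e=fit([(47,420),(60,470),(80,505),(97,530),(358,420),(350,465),(335,505),(315,530)],z,20.9); print("collar",c,e)
y=s["tcp_rot"][2]; X=np.array([np.cos(y),np.sin(y)]);Y=np.array([np.sin(y),-np.cos(y)])
for p in (c,s["eef_pos"][:2]): d=m-p;print("mm",d@X,d@Y)
# wing bottom/top end
print("wing edge mid (x+35?)",(wrist_at_z(f,236+203*.2,140+258*.2,zt+166)[:2]-s["eef_pos"][:2])@X)
print(s["eef_pos"],s["contact_force"])
```

```text
mouth [545.58010891 170.94316846] [ 1.1 -0.8 -1.9 -1.4  1.4 -0.7 -1.6 -0.5 -1.3]
collar [542.75659154 169.44412427] [-0.4 -0.6 -0.5  0.3 -0.9 -0.7  0.2  0.6]
collar [547.15785015 170.57699804] [ 0.6 -0.2 -0.4  0.1 -0.  -0.3  0.2  0.3]
mm 1.4396308777634943 0.7421665111376496
mm -1.3607150873771117 1.0047000812568185
wing edge mid (x+35?) 42.66254889163482
[544.50756908 169.6352594  255.07202895] [-0.32173348  0.0188098  -5.28790493]
```

{"name": "play_rows", "arguments": {
  "rows": [
    {"dp": [0,0.02,0.15],"turn": [0,0,0],"fingers": 1},
    {"dp": [0,0,0.15],"turn": [0,0,0],"fingers": 1},
    {"dp": [0,0,0.15],"turn": [0,0,0],"fingers": 1},
    {"dp": [0,0,0.15],"turn": [0,0,0],"fingers": 1}
  ]
}}

```text
clock: 6.42
eef_pos: [543.9, 170.6, 230.0]
tcp_rot: [-3.142, -0.001, -2.893]
contact_force: [-0.1, -1.1, -3.9]
opening: 0.178
grasp_force: 61.3
```

{"name": "play_rows", "arguments": {
  "rows": [
    {"dp": [0,0,0.12],"turn": [0,0,0],"fingers": 1},
    {"dp": [0,0,0.12],"turn": [0,0,0],"fingers": 1},
    {"dp": [0,0,0],"turn": [0,0,0],"fingers": 1}
  ]
}}

```text
clock: 6.67
eef_pos: [543.6, 170.4, 220.0]
tcp_rot: [-3.141, -0.002, -2.893]
contact_force: [0.3, -0.6, -5.9]
opening: 0.177
grasp_force: 61.3
```

{"name": "play_rows", "arguments": {
  "rows": [
    {"dp": [0,0,0.2],"turn": [0,0,0],"fingers": 1},
    {"dp": [0,0,0.2],"turn": [0,0,0],"fingers": 1},
    {"dp": [0,0,0.2],"turn": [0,0,0],"fingers": 1},
    {"dp": [0,0,0],"turn": [0,0,0],"fingers": 1}
  ]
}}

```text
clock: 7.0
eef_pos: [543.0, 170.2, 195.2]
tcp_rot: [-3.141, -0.003, -2.893]
contact_force: [-0.5, 0.2, -5.5]
opening: 0.179
grasp_force: 61.2
```

{"name": "play_rows", "arguments": {
  "rows": [
    {"dp": [0,0,0.1],"turn": [0,0,0],"fingers": 1},
    {"dp": [0,0,0.1],"turn": [0,0,0],"fingers": 1},
    {"dp": [0,0,0.1],"turn": [0,0,0],"fingers": 1},
    {"dp": [0,0,0],"turn": [0,0,0],"fingers": 1}
  ]
}}

```text
clock: 7.33
eef_pos: [543.7, 170.4, 184.5]
tcp_rot: [-3.142, -0.001, -2.893]
contact_force: [-0.1, 0.5, -5.6]
opening: 0.177
grasp_force: 61.2
```

{"name": "play_rows", "arguments": {
  "rows": [
    {"dp": [0,0,0.1],"turn": [0,0,0],"fingers": 1},
    {"dp": [0,0,0.1],"turn": [0,0,0],"fingers": 1},
    {"dp": [0,0,0.1],"turn": [0,0,0],"fingers": 1},
    {"dp": [0,0,0],"turn": [0,0,0],"fingers": 1}
  ]
}}

```text
clock: 7.67
eef_pos: [543.6, 170.4, 172.3]
tcp_rot: [-3.142, -0.001, -2.893]
contact_force: [0.2, 0.3, -6.2]
opening: 0.177
grasp_force: 61.2
```

{"name": "play_rows", "arguments": {
  "rows": [
    {"dp": [0,0,0.1],"turn": [0,0,0],"fingers": 1},
    {"dp": [0,0,0.1],"turn": [0,0,0],"fingers": 1},
    {"dp": [0,0,0],"turn": [0,0,0],"fingers": 1}
  ]
}}

```text
clock: 7.92
eef_pos: [543.7, 170.4, 164.4]
tcp_rot: [-3.141, -0.001, -2.893]
contact_force: [-1.2, -0.1, -5.0]
opening: 0.181
grasp_force: 61.2
```

Tip is at about 31 mm; the lip is expected at TCP ≈ 156.7.

{"name": "play_rows", "arguments": {
  "rows": [
    {"dp": [0,0,0.08],"turn": [0,0,0],"fingers": 1},
    {"dp": [0,0,0.05],"turn": [0,0,0],"fingers": 1},
    {"dp": [0,0,0.03],"turn": [0,0,0],"fingers": 1},
    {"dp": [0,0,0],"turn": [0,0,0],"fingers": 1}
  ]
}}

```text
clock: 8.25
eef_pos: [544.0, 170.5, 158.6]
tcp_rot: [-3.142, -0.0, -2.893]
contact_force: [-0.8, 0.8, -4.7]
opening: 0.177
grasp_force: 61.2
```

{"name": "play_rows", "arguments": {
  "rows": [
    {"dp": [0,0,0.025],"turn": [0,0,0],"fingers": 1},
    {"dp": [0,0,0.025],"turn": [0,0,0],"fingers": 1},
    {"dp": [0,0,0],"turn": [0,0,0],"fingers": 1}
  ]
}}

```text
clock: 8.5
eef_pos: [544.2, 170.5, 156.9]
tcp_rot: [-3.142, 0.0, -2.893]
contact_force: [-0.3, -0.7, -4.7]
opening: 0.172
grasp_force: 61.4
```

{"name": "play_rows", "arguments": {
  "rows": [
    {"dp": [0,0,0.025],"turn": [0,0,0],"fingers": 1},
    {"dp": [0,0,0.025],"turn": [0,0,0],"fingers": 1},
    {"dp": [0,0,0],"turn": [0,0,0],"fingers": 1}
  ]
}}

```text
clock: 8.75
eef_pos: [545.1, 170.8, 156.5]
tcp_rot: [3.141, 0.002, -2.893]
contact_force: [-2.5, -0.2, 8.6]
opening: 0.177
grasp_force: 63.3
```

{"name": "play_rows", "arguments": {
  "rows": [
    {"dp": [0,0,0.025],"turn": [0,0,0],"fingers": 1},
    {"dp": [0,0,0.025],"turn": [0,0,0],"fingers": 1},
    {"dp": [0,0,0],"turn": [0,0,0],"fingers": 1}
  ]
}}

```text
clock: 9.0
eef_pos: [546.1, 171.1, 156.2]
tcp_rot: [3.141, 0.005, -2.893]
contact_force: [-4.5, -2.8, 22.3]
opening: 0.176
grasp_force: 65.5
```

{"name": "play_rows", "arguments": {
  "rows": [
    {"dp": [0,0,-0.07],"turn": [0,0,0],"fingers": 1},
    {"dp": [0,0,0],"turn": [0,0,0],"fingers": 1},
    {"dp": [0,0,0],"turn": [0,0,0.5],"fingers": 1},
    {"dp": [0,0,0],"turn": [0,0,0.5],"fingers": 1}
  ]
}}

```text
clock: 9.33
eef_pos: [545.0, 170.9, 156.5]
tcp_rot: [3.141, 0.002, -3.0]
contact_force: [0.2, 1.1, 3.7]
opening: 0.174
grasp_force: 62.9
```

Run:
```python
from h import *
s=r.sense()
for k in ("eef_pos","tcp_rot","contact_force","wrist_torque","qpos"): print(k,np.round(s[k],3))
```

```text
eef_pos [545.001 170.914 156.482]
tcp_rot [ 3.141e+00  2.000e-03 -3.000e+00]
contact_force [0.15  1.061 3.733]
wrist_torque [0.129 0.078 0.053]
qpos [ 0.301  0.352  1.82   0.     0.967 -1.411]
```

Light pressing (about 8.5 N). I'll turn clockwise to search.

{"name": "play_rows", "arguments": {
  "rows": [
    {"dp": [0,0,0],"turn": [0,0,0.6],"fingers": 1},
    {"dp": [0,0,0],"turn": [0,0,0.6],"fingers": 1},
    {"dp": [0,0,0],"turn": [0,0,0.6],"fingers": 1}
  ]
}}

```text
clock: 9.58
eef_pos: [545.2, 171.0, 156.5]
tcp_rot: [3.141, 0.002, 3.094]
contact_force: [0.2, 1.7, 3.7]
opening: 0.175
grasp_force: 62.8
```

{"name": "play_rows", "arguments": {
  "rows": [
    {"dp": [0,0,0],"turn": [0,0,0.6],"fingers": 1},
    {"dp": [0,0,0],"turn": [0,0,0.6],"fingers": 1},
    {"dp": [0,0,0],"turn": [0,0,0.6],"fingers": 1}
  ]
}}

```text
clock: 9.83
eef_pos: [545.3, 171.0, 156.5]
tcp_rot: [3.14, 0.002, 2.905]
contact_force: [-0.0, 0.3, 4.6]
opening: 0.176
grasp_force: 62.8
```

{"name": "play_rows", "arguments": {
  "rows": [
    {"dp": [0,0,0],"turn": [0,0,0.6],"fingers": 1},
    {"dp": [0,0,0],"turn": [0,0,0.6],"fingers": 1},
    {"dp": [0,0,0],"turn": [0,0,0.6],"fingers": 1}
  ]
}}

```text
clock: 10.08
eef_pos: [545.3, 171.1, 156.4]
tcp_rot: [3.14, 0.002, 2.717]
contact_force: [0.2, 0.8, 1.6]
opening: 0.179
grasp_force: 62.6
```

{"name": "play_rows", "arguments": {
  "rows": [
    {"dp": [0,0,0],"turn": [0,0,0.6],"fingers": 1},
    {"dp": [0,0,0],"turn": [0,0,0.6],"fingers": 1},
    {"dp": [0,0,0],"turn": [0,0,0.6],"fingers": 1}
  ]
}}

```text
clock: 10.33
eef_pos: [544.7, 170.8, 155.9]
tcp_rot: [3.141, 0.001, 2.528]
contact_force: [0.3, -0.3, -3.1]
opening: 0.175
grasp_force: 61.7
```

{"name": "play_rows", "arguments": {
  "rows": [
    {"dp": [0,0,0.04],"turn": [0,0,0.2],"fingers": 1},
    {"dp": [0,0,0.04],"turn": [0,0,0.2],"fingers": 1},
    {"dp": [0,0,0],"turn": [0,0,0],"fingers": 1}
  ]
}}

```text
clock: 10.58
eef_pos: [543.5, 170.2, 151.6]
tcp_rot: [-3.14, -0.001, 2.489]
contact_force: [-0.5, -1.0, -6.4]
opening: 0.18
grasp_force: 61.3
```

{"name": "play_rows", "arguments": {
  "rows": [
    {"dp": [0,0,0.06],"turn": [0,0,0],"fingers": 1},
    {"dp": [0,0,0.06],"turn": [0,0,0],"fingers": 1},
    {"dp": [0,0,0.04],"turn": [0,0,0],"fingers": 1},
    {"dp": [0,0,0],"turn": [0,0,0],"fingers": 1}
  ]
}}

```text
clock: 10.92
eef_pos: [543.8, 170.3, 146.3]
tcp_rot: [-3.141, -0.001, 2.49]
contact_force: [-1.9, -2.2, 3.2]
opening: 0.176
grasp_force: 62.6
```

{"name": "play_rows", "arguments": {
  "rows": [
    {"dp": [0,0,0.04],"turn": [0,0,0],"fingers": 1},
    {"dp": [0,0,0.03],"turn": [0,0,0],"fingers": 1},
    {"dp": [0,0,0],"turn": [0,0,0],"fingers": 1}
  ]
}}

```text
clock: 11.17
eef_pos: [544.2, 170.4, 144.6]
tcp_rot: [3.142, -0.0, 2.489]
contact_force: [-5.7, -2.2, 14.3]
opening: 0.175
grasp_force: 64.3
```

{"name": "play_rows", "arguments": {
  "rows": [
    {"dp": [0.02,-0.03,0.0],"turn": [0,0,0.0],"fingers": 1},
    {"dp": [0,0,0.02],"turn": [0,0,0],"fingers": 1},
    {"dp": [0,0,0],"turn": [0,0,0],"fingers": 1}
  ]
}}

```text
clock: 11.42
eef_pos: [543.7, 170.2, 144.1]
tcp_rot: [3.14, 0.001, 2.489]
contact_force: [-3.6, -1.4, 15.2]
opening: 0.175
grasp_force: 64.5
```

Run:
```python
from h import *
s=r.sense()
for k in ("eef_pos","tcp_rot","contact_force","wrist_torque","qpos"): print(k,np.round(s[k],3))
```

```text
eef_pos [543.65  170.247 144.107]
tcp_rot [3.140e+00 1.000e-03 2.489e+00]
contact_force [-3.59  -1.4   15.201]
wrist_torque [-0.665  0.985 -0.668]
qpos [ 0.301  0.366  1.833  0.     0.941 -0.618]
```

{"name": "play_rows", "arguments": {
  "rows": [
    {"dp": [0,0,-0.03],"turn": [0,0,0.4],"fingers": 1},
    {"dp": [0,0,0],"turn": [0,0,0.4],"fingers": 1},
    {"dp": [0,0,0],"turn": [0,0,0],"fingers": 1}
  ]
}}

```text
clock: 11.67
eef_pos: [542.8, 170.1, 143.3]
tcp_rot: [3.141, 0.0, 2.405]
contact_force: [0.5, 0.4, -4.7]
opening: 0.181
grasp_force: 61.5
```

Run:
```python
from h import *
s=r.sense()
for k in ("eef_pos","tcp_rot","contact_force","wrist_torque"): print(k,np.round(s[k],3))
```

```text
eef_pos [542.8   170.071 143.333]
tcp_rot [3.141 0.    2.405]
contact_force [ 0.45   0.431 -4.657]
wrist_torque [-0.122 -0.094 -0.05 ]
```

Free again, so I can drop further to the notch floor (TCP ≈ 141.6).

{"name": "play_rows", "arguments": {
  "rows": [
    {"dp": [0,0,0.03],"turn": [0,0,0],"fingers": 1},
    {"dp": [0,0,0.03],"turn": [0,0,0],"fingers": 1},
    {"dp": [0,0,0],"turn": [0,0,0],"fingers": 1},
    {"dp": [0,0,0],"turn": [0,0,0],"fingers": 1}
  ]
}}

```text
clock: 12.0
eef_pos: [543.0, 170.1, 141.5]
tcp_rot: [3.141, 0.0, 2.407]
contact_force: [-1.1, -1.2, 2.6]
opening: 0.179
grasp_force: 62.5
```

Run:
```python
from h import *
s=r.sense()
for k in ("eef_pos","tcp_rot","contact_force","wrist_torque"): print(k,np.round(s[k],3))
```

```text
eef_pos [543.03  170.122 141.512]
tcp_rot [3.141 0.    2.407]
contact_force [-1.131 -1.243  2.582]
wrist_torque [-0.297  0.198 -0.009]
```

{"name": "play_rows", "arguments": {
  "rows": [
    {"dp": [0,0,0],"turn": [0,0,0.7],"fingers": 1},
    {"dp": [0,0,0],"turn": [0,0,0.7],"fingers": 1},
    {"dp": [0,0,0.01],"turn": [0,0,0.7],"fingers": 1}
  ]
}}

```text
clock: 12.25
eef_pos: [543.6, 170.4, 141.4]
tcp_rot: [3.14, 0.0, 2.183]
contact_force: [-0.8, 0.3, 5.8]
opening: 0.178
grasp_force: 63.2
```

```bash
cat > s.py <<'E'
from h import *
s=r.sense()
for k in ("eef_pos","tcp_rot","contact_force","wrist_torque"): print(k,np.round(s[k],3))
E
python3 s.py
```

```text
eef_pos [543.557 170.37  141.436]
tcp_rot [3.14  0.    2.183]
contact_force [-0.824  0.264  5.814]
wrist_torque [-0.137  0.053  0.156]
```

{"name": "play_rows", "arguments": {
  "rows": [
    {"dp": [0,0,0.01],"turn": [0,0,0.7],"fingers": 1},
    {"dp": [0,0,0.01],"turn": [0,0,0.7],"fingers": 1},
    {"dp": [0,0,0.01],"turn": [0,0,0.7],"fingers": 1}
  ]
}}

```text
clock: 12.5
eef_pos: [545.0, 170.4, 141.2]
tcp_rot: [3.137, 0.001, 1.963]
contact_force: [2.1, -2.2, 9.8]
opening: 0.18
grasp_force: 63.7
```

{"name": "play_rows", "arguments": {
  "rows": [
    {"dp": [0,0,0.01],"turn": [0,0,0.7],"fingers": 1},
    {"dp": [0,0,0.01],"turn": [0,0,0.7],"fingers": 1},
    {"dp": [0,0,0.01],"turn": [0,0,0.7],"fingers": 1}
  ]
}}

```text
clock: 12.75
eef_pos: [545.0, 170.4, 140.1]
tcp_rot: [3.137, 0.0, 1.743]
contact_force: [1.6, -2.7, 8.5]
opening: 0.178
grasp_force: 63.5
```

```bash
python3 s.py
```

```text
eef_pos [545.029 170.404 140.07 ]
tcp_rot [3.137 0.    1.743]
contact_force [ 1.584 -2.731  8.485]
wrist_torque [-0.673 -0.426  0.017]
```

Following the ramp (140.1); continuing.

{"name": "play_rows", "arguments": {
  "rows": [
    {"dp": [0,0,0.01],"turn": [0,0,0.7],"fingers": 1},
    {"dp": [0,0,0.01],"turn": [0,0,0.7],"fingers": 1},
    {"dp": [0,0,0.01],"turn": [0,0,0.7],"fingers": 1},
    {"dp": [0,0,0.01],"turn": [0,0,0.7],"fingers": 1}
  ]
}}

```text
clock: 13.08
eef_pos: [544.8, 170.9, 138.6]
tcp_rot: [3.137, -0.002, 1.45]
contact_force: [-1.1, 0.4, 10.8]
opening: 0.176
grasp_force: 64.0
```

```bash
python3 s.py
```

```text
eef_pos [544.783 170.882 138.646]
tcp_rot [ 3.137e+00 -2.000e-03  1.450e+00]
contact_force [-1.068  0.43  10.78 ]
wrist_torque [0.254 0.038 0.088]
```

{"name": "play_rows", "arguments": {
  "rows": [
    {"dp": [0,0,0.01],"turn": [0,0,0.7],"fingers": 1},
    {"dp": [0,0,0.01],"turn": [0,0,0.7],"fingers": 1},
    {"dp": [0,0,0.01],"turn": [0,0,0.7],"fingers": 1},
    {"dp": [0,0,0.01],"turn": [0,0,0.7],"fingers": 1}
  ]
}}

```text
clock: 13.42
eef_pos: [544.6, 171.1, 137.1]
tcp_rot: [3.139, -0.003, 1.156]
contact_force: [-0.8, 1.5, 11.4]
opening: 0.18
grasp_force: 63.8
```

```bash
python3 s.py
```

```text
eef_pos [544.594 171.075 137.096]
tcp_rot [ 3.139e+00 -3.000e-03  1.156e+00]
contact_force [-0.83   1.465 11.442]
wrist_torque [0.155 0.114 0.051]
```

{"name": "play_rows", "arguments": {
  "rows": [
    {"dp": [0,0,0.01],"turn": [0,0,0.6],"fingers": 1},
    {"dp": [0,0,0.01],"turn": [0,0,0.6],"fingers": 1},
    {"dp": [0,0,0.01],"turn": [0,0,0.5],"fingers": 1}
  ]
}}

```text
clock: 13.67
eef_pos: [543.7, 170.5, 135.6]
tcp_rot: [3.14, -0.002, 0.98]
contact_force: [-3.9, -1.9, 13.1]
opening: 0.178
grasp_force: 64.1
```

```bash
python3 s.py
```

```text
eef_pos [543.743 170.459 135.625]
tcp_rot [ 3.14e+00 -2.00e-03  9.80e-01]
contact_force [-3.869 -1.868 13.127]
wrist_torque [-0.496  1.008  0.493]
```

{"name": "play_rows", "arguments": {
  "rows": [
    {"dp": [0,0,0],"turn": [0,0,0.4],"fingers": 1},
    {"dp": [0,0,0],"turn": [0,0,0.2],"fingers": 1},
    {"dp": [0,0,0],"turn": [0,0,0],"fingers": 1}
  ]
}}

```text
clock: 13.92
eef_pos: [543.2, 170.3, 135.4]
tcp_rot: [3.14, -0.001, 0.92]
contact_force: [-3.1, -1.4, 12.5]
opening: 0.176
grasp_force: 66.5
```

```bash
python3 s.py
```

```text
eef_pos [543.248 170.269 135.365]
tcp_rot [ 3.14e+00 -1.00e-03  9.20e-01]
contact_force [-3.079 -1.378 12.517]
wrist_torque [-0.361  0.962  1.243]
```

End stop reached (1.24 N m, tip about 2.3 mm). I'll ease the twist slightly and release.

{"name": "play_rows", "arguments": {
  "rows": [
    {"dp": [0,0,-0.04],"turn": [0,0,-0.2],"fingers": 1},
    {"dp": [0,0,0],"turn": [0,0,0],"fingers": 0.8},
    {"dp": [0,0,0],"turn": [0,0,0],"fingers": 0.6},
    {"dp": [0,0,0],"turn": [0,0,0],"fingers": 0.3},
    {"dp": [0,0,0],"turn": [0,0,0],"fingers": 0.3}
  ]
}}

```text
clock: 14.33
eef_pos: [543.1, 170.2, 135.8]
tcp_rot: [3.141, -0.001, 0.939]
contact_force: [0.2, 0.1, 0.4]
opening: 0.613
grasp_force: 0.0
```

{"name": "play_rows", "arguments": {
  "rows": [
    {"dp": [0,0,0],"turn": [0,0,0],"fingers": 0.3},
    {"dp": [0,0,-0.2],"turn": [0,0,0],"fingers": 0.3},
    {"dp": [0,0,-0.5],"turn": [0,0,0],"fingers": 0.3},
    {"dp": [0,0,-0.9],"turn": [0,0,0],"fingers": 0.3},
    {"dp": [0,0,-0.9],"turn": [0,0,0],"fingers": 0.3}
  ]
}}

```text
clock: 14.75
eef_pos: [541.9, 169.8, 236.4]
tcp_rot: [-3.14, 0.002, 0.939]
contact_force: [1.7, -0.1, 0.2]
opening: 0.697
grasp_force: 0.0
```

{"name": "play_rows", "arguments": {
  "rows": [
    {"dp": [0,0,-0.9],"turn": [0,0,0],"fingers": 0.3},
    {"dp": [0,0,0],"turn": [0,0,0],"fingers": 0.3},
    {"dp": [0,0,0],"turn": [0,0,0],"fingers": 0.3}
  ]
}}

```text
clock: 15.0
eef_pos: [544.1, 170.5, 274.7]
tcp_rot: [3.138, -0.004, 0.939]
contact_force: [-0.6, -0.0, -0.8]
opening: 0.701
grasp_force: 0.0
```

```bash
python3 s.py
python3 - <<'E'
from h import *
f=r.grab_frame("wrist"); g=r.grab_frame("scene")
c=lambda p,s:cv2.convertScaleAbs(cv2.resize(cv2.cvtColor(np.ascontiguousarray(p),cv2.COLOR_RGB2BGR),s,interpolation=cv2.INTER_CUBIC),alpha=1.5)
cv2.imwrite("pics/w5.png",np.hstack([c(f["pixels"],(500,375)),c(g["pixels"][190:290,290:370],(300,375))]))
E
```

```text
eef_pos [544.147 170.518 274.708]
tcp_rot [ 3.138 -0.004  0.939]
contact_force [-0.554 -0.031 -0.772]
wrist_torque [ 0.005  0.018 -0.019]
```

View pics/w5.png

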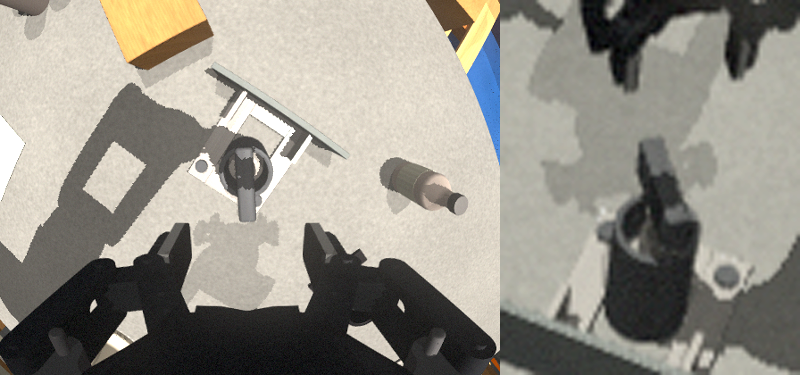

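The screw stands upright and centred in the tube: wing at (247,185) in the wrist half, and just above the tube rim in the scene half. The gripper is clear of it and the bottle and carton in view stand as before.

```bash
python3 -c "
from rig import r
print(r.sign_off())"
```

```text
the job is handed in; nothing more can be done
None
```

The screw is seated in the carton stop's tube and turned to its end stop (1.2 N m, tip about 2.3 mm above the bench by arm position), then released; the job was handed in after about 15 s, and no verdict came back.

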